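Show the inside of the feeder's twist cap to the phone

ROBOT

A 6-joint arm with a two-finger parallel gripper is mounted at the origin on the work surface. World frame = base frame: x ahead of the robot, y to its left, z up, the work surface at z = 0. Lengths are in m, angles in rad, forces in N, time in s.
With the tool pointing down it reaches from about 0.35 to 0.875 m from the base axis. Payload 15.5 kg.
Tool frame: the origin (TCP) lies midway between the tips of the shut fingers; the grasp point (between the pads) lies behind it (arm.grasp_offset is the z of the grasp point in the tool frame, in m); z points along the fingers, y is the line along which they close (so a half turn about z gives the same grasp; the last joint's range is limited). The gripper opens to 85 mm and grips with 20 to 120 N. Pads are 22 mm wide; open, the fingers measure 114 mm over their backs; the gripper's body (76 mm by 85 mm) begins 54 mm behind the grasp point. The pads swing forward as they close: fully open they stand 13 mm farther back than shut.
Start: joints at [-1.349, 0.494, 1.345, -0, 1.302, -0.096], TCP at [0.195, -0.594, 0.231] pointing down, gripper open.
Joint ranges: [-2.91, 2.91], [-0.82, 2.16], [0.22, 2.67], [-1.22, 4.37], [0.12, 2.79], [-3.08, 3.08]. Speed limits (rad/s): [1.89, 1.89, 2.57, 3.01, 3.01, 3.01].

INTERFACE

Orientations are given as a 3x3 rotation matrix whose columns are the frame's x, y, z axes.
In Python, from station import arm gives the robot as it stands.
- The arm moves only by the tool jog_arm, never from a script. Its argument "motion" is one flat list of numbers, 7 for each row, row after row: the shift along the tool's x, y, z in m, then the turn, a rotation vector about the tool's x, y, z in degrees, then the finger opening in m, from 0 to 0.0854. A call has 1 to 8 rows; each row is the pose to reach, as a shift and turn from the pose commanded when the call began, along the tool's axes at that moment; what a row does not reach only later rows make up. A row lasts 1/10 s, in which the tool goes at most 50 mm and 8.59 degrees, less where a joint would pass 70% of its speed; a pose out of reach is approached as far as the arm can. A call with a gripper value outside its range is refused whole. The fingers move at their own pace and stop on an object; the grip force is fixed at half the most. Time passes only in rows, so rows that repeat a pose let the fingers close. It gives the time, the measured TCP pose, the force, the opening and the grip force at its end, in the units of the state.
- arm.read_state(): the state, without advancing time (a new reading comes with each control period).
- arm.grab_frame(name): name is "scene" or "top"; returns the picture (384x512x3 uint8, red, green, blue); there is no depth.
- arm.get_calibration(name): a dict with "fx", "fy", "cx", "cy" (pixels), "origin" and "orientation" of the camera in the world. Camera axes: x right, y up, looking along -z (the intrinsics and any distortion apply to the point x, -y, -z); pixel columns grow to the right and rows downward; lengths in m; the calibration is good to about 2 mm. A picture is of the moment at which its call begins. get_calibration takes no time and is no camera call.
- arm.sign_off(): hands the job in; it is judged then, once.
Trained networks look in the newest picture that a camera, given by its name, has taken for a name from the list of things; names that differ only in an ending like _2 or _b are one class to them, and where a whole thing is asked for, a point or a joint stands for the part that bears it (a point fixed in the world has none). Each returns a list of dicts, best first, with "score" (0 to 1); they miss things now and then, are a little off and sometimes report something else, mostly with a low value. They report only what shows in the picture. A call takes as long as a camera call. They do not tell look-alikes from the thing itself.
- arm.look_for(name, camera): "position" ([column, row] in pixels, amid what is visible of it).
- arm.masks_of(name, camera): "mask" (384x512 bool, what is visible of it) and "position" ([column, row] in pixels, amid what is visible of it).
- arm.landmark_of(name, camera): "position" ([column, row] in pixels: a listed point, or the origin of a listed thing).
The state is a dict: "clock": time; "q": joint angles; "qd": joint speeds; "effort": joint torques, N m; "tool_pos": TCP position; "tcp_rot": TCP orientation; "force": force on the tool from outside, world axes, zero at the start; "torque": the same for the moment, N m; "finger_gap": finger opening in m; "gripper_force": force on a finger pad.
Only numpy, scipy, OpenCV 4.12 (cv2) and the standard library are available. Lean on these libraries where they do the work, as an engineer would, in place of code of your own. Each camera call takes 0.05 s, during which the arm holds its last target. There are 200 camera calls.

TASK

The feeder's maker wants a picture of the seal inside the twist cap: give the red cap a quarter turn anticlockwise (seen from above) while it sits on the neck, so that its bayonet lugs are free, then lift it off the white bird feeder. Hold it up to the close-up lens clipped on the phone, 12 cm in front of the lens and centred on it, with the cap's open underside facing squarely into the lens. Finish while still holding the cap there, still and clear of everything, without shifting the phone on its stand or disturbing the other things on the bench.

Things in the scene. Friction and masses are not known exactly. Their poses are not given: they have to be found in the camera images.
- cap: Red plastic twist cap, about 45 g. Origin: centre of its flat inner face (black seal ring), resting on the neck's rim 205 mm above the bench; z along its axis, out of the top. Crown 4 mm thick; skirt 64 mm outside diameter, reaching 17 mm below the origin. Two lugs inside the skirt at +x and -x hook under the neck's lugs. 1.5 mm of play around the neck. Pulled up without turning it stays hooked.
- cap_grip (a point): Middle of the straight grip bar on the cap's crown, 16 mm above the cap's origin. The bar is 46 mm long along the cap's x, 12 mm thick along y and stands from z = 4 to 28 mm above the origin: pinch it across its thickness from above, twist and lift by it.
- feeder: White tube bird feeder, 62 mm diameter, fixed upright in a screwed-down beech cane clamp (foot 130 x 160 mm, jaws 100 mm high). Origin: on the bench below the tube's axis, z up; neck lugs at +x and -x, 44 mm neck, rim at 205 mm. Locked, cap x is 0 to 0.1 rad anticlockwise of feeder x, a stop bars clockwise; lugs are clear 45 to 125 deg anticlockwise, then the cap lifts straight off in 25 mm.
- phone: Black phone 72 x 150 mm standing portrait on an aluminium desk stand (foot 130 x 84 mm), loose, 0.6 kg, 135 mm high in all. Origin: on the bench under the middle of the foot; at yaw 0 the screen faces -x (the robot) and up, its face 40 deg from the bench. A silver close-up lens, 26 mm diameter, is clipped on at the top of the screen.
- lens (a point): Centre of the clip-on lens's front glass, 41 mm in +x of the phone's origin and 125 mm up. z points out along its line of sight (40 deg from vertical, leaning to the phone's -x side); x up the screen, y across it. The centre of the cap's inner face belongs 120 mm from here along +z, cap z along this z (underside to the lens). Turn about this axis does not matter.
- tumbler: Glass tumbler, 76 mm diameter, 100 mm high, open. Origin under its centre. Bystander.
- pot: Green hard silicone plant pot, 112 mm diameter at the rim, 95 mm high. Origin under its centre. Bystander.
- trowel: Steel hand trowel with wooden handle, 300 mm long along its x (handle to -x, blade to +x), 30 mm high, lying flat. Origin on the bench 150 mm from the handle's end. Bystander.
- bottle: White plastic bottle of disinfectant with blue cap, 68 mm diameter, 190 mm high. Origin under its centre. Bystander.
- reel: Green reel of garden wire, 72 mm diameter, 42 mm high. Origin under its centre. Bystander.
- brush: Scrubbing brush lying bristles down, 150 x 50 mm, 42 mm high. Origin under its centre. Bystander.
There are look-alikes about, which are no part of the job. What is meant by the cap is not yellow, and is the larger of those in its own colour.

How it is judged:
By the outcome, as a careful person would: the job done as asked, in the order asked, and still so for the second after the job is handed in, while the arm keeps its last pose, push and grip.
It also fails if it takes over 38 s, if anything falls off the work surface, if the arm or the gripper's body presses on something with over 40 N, if the wrist force passes 120 N, or if a joint passes its speed limit or range.

## Working session

There is one attempt and no reset: what is moved stays moved. The work goes in short steps, Python scripts to look and compute and a tool call to move; the robot and the scene stay as the last step left them, time stands still between calls to the robot, and variables do not carry over. Pictures are saved under pics/ and viewed, at most 10 in all, crops included, and the job is handed in when it is done.

Besides the shell and the picture viewer there is one more tool, called after ">>>" as a command line: name --argument value ..., lists and objects as JSON in quotes. jog_arm: Moves the arm, as the interface text tells. Its arguments: {"type":"object","properties":{"motion":{"type":"array","items":{"type":"number"}}},"required":["motion"]}

```bash
mkdir -p pics; ls; cat > h.py <<'E'
import numpy as np, cv2
from station import arm
def ray(cam,p):
    c=arm.get_calibration(cam);R=np.array(c["orientation"])
    K=np.array([[c["fx"],0,c["cx"]],[0,c["fy"],c["cy"]],[0,0,1]])
    d=np.linalg.solve(K,[p[0],p[1],1.]);d=R@np.array([d[0],-d[1],-d[2]])
    return np.array(c["origin"]),d/np.linalg.norm(d)
def atz(cam,p,z):
    o,d=ray(cam,p);return o+d*(z-o[2])/d[2]
def tri(obs):
    A=np.zeros((3,3));b=np.zeros(3);rs=[ray(*x) for x in obs]
    for o,d in rs:
        P=np.eye(3)-np.outer(d,d);A+=P;b+=P@o
    x=np.linalg.solve(A,b);return x,[np.linalg.norm(np.cross(x-o,d)) for o,d in rs]
def proj(cam,X):
    c=arm.get_calibration(cam);v=np.array(c["orientation"]).T@(np.array(X)-np.array(c["origin"]))
    return np.array([c["cx"]+c["fx"]*v[0]/-v[2],c["cy"]-c["fy"]*v[1]/-v[2]])
E
python3 - <<'E'
from h import *
for c in("scene","top"):
    im=arm.grab_frame(c);cv2.imwrite(f"pics/{c}0.png",im[:,:,::-1])
    k=arm.get_calibration(c);print(c,k)
    for n in("cap","cap_grip","feeder","phone","lens","tumbler","pot","trowel","bottle","reel","brush"):
        print(n,[(np.round(r["position"]).astype(int).tolist(),round(r["score"],2)) for r in arm.landmark_of(n,c)][:4])
s=arm.read_state();print(s["clock"],s["tool_pos"],s["tcp_rot"],arm.grasp_offset)
E
```

```text
pics
scene {'fx': 466.11721596793654, 'fy': 466.11721596793654, 'cx': 249.92348686843667, 'cy': 194.3057236457919, 'origin': array([ 0.95309603, -0.64588457,  1.14893087]), 'orientation': array([[ 0.84668976, -0.41749364,  0.32987195],
       [ 0.53206799,  0.66954241, -0.51828238],
       [-0.00448366,  0.61433869,  0.7890297 ]])}
cap [([224, 232], 0.95), ([270, 304], 0.83), ([188, 251], 0.64), ([355, 167], 0.21)]
cap_grip [([188, 247], 0.68), ([271, 298], 0.67), ([230, 232], 0.59)]
feeder [([229, 274], 0.57)]
phone [([312, 199], 0.83)]
lens [([328, 174], 0.67), ([265, 128], 0.25)]
tumbler [([209, 208], 0.77), ([119, 331], 0.65)]
pot [([354, 162], 0.82)]
trowel [([122, 333], 0.59)]
bottle [([317, 140], 0.73)]
reel [([215, 362], 0.67), ([211, 207], 0.35)]
brush [([264, 130], 0.81)]
top {'fx': 367.65552205248594, 'fy': 367.65552205248594, 'cx': 246.61165204861567, 'cy': 188.40911639833928, 'origin': array([0.42112861, 0.00861063, 1.12207815]), 'orientation': array([[-0.02946397,  0.99472685, -0.09823625],
       [-0.99941239, -0.02759483,  0.02033201],
       [ 0.01751398,  0.09877759,  0.9949554 ]])}
cap [([299, 132], 0.8), ([294, 212], 0.75), ([304, 164], 0.69)]
cap_grip [([297, 130], 0.76), ([305, 163], 0.58), ([296, 217], 0.51), ([176, 158], 0.15)]
feeder [([293, 177], 0.91)]
phone [([165, 135], 0.16)]
lens [([166, 132], 0.92)]
tumbler [([238, 234], 0.77)]
pot [([112, 141], 0.82), ([239, 236], 0.71)]
trowel [([386, 218], 0.92)]
bottle [([100, 189], 0.72), ([175, 157], 0.33)]
reel [([359, 144], 0.64)]
brush [([115, 250], 0.8)]
1.2 [ 0.19530042 -0.5937023   0.23127826] [[ 9.49936667e-01  3.12442520e-01  3.05396599e-05]
 [ 3.12442519e-01 -9.49936667e-01  2.99843737e-05]
 [ 3.83791360e-05 -1.89413677e-05 -9.99999999e-01]] -0.0187
```

View pics/scene0.png

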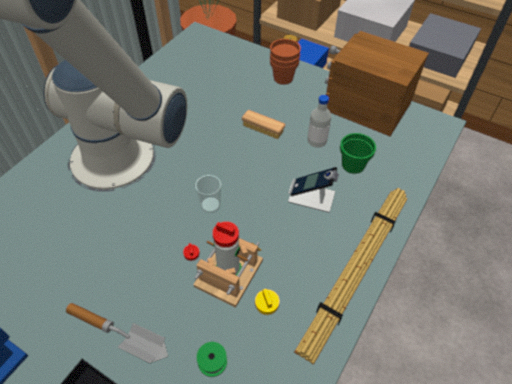

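View pics/top0.png

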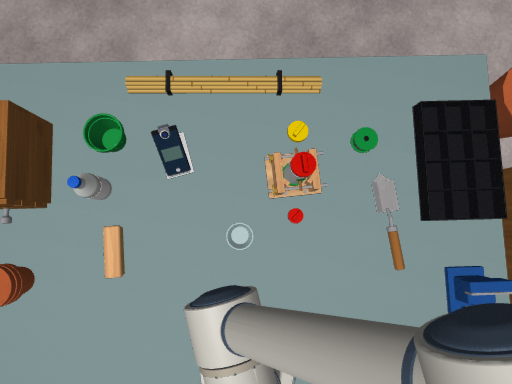

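The scene view shows the large red cap on the feeder at (226,232), a small red cap on the bench at (191,251), and a yellow cap at (267,301). The phone is at (315,182) with its lens near (333,174). In the top view these are the red cap (303,164), small red (295,216), yellow (298,131) and lens (165,132).

Candidates for the cap: scene (226,232) / top (303,164) is red and large, on the feeder. Scene (191,251) / top (295,216) is red and small. Scene (267,301) / top (298,131) is yellow. I choose the first and check it in a close crop.

```bash
python3 - <<'E'
from h import *
T=[]
for c,x,y,w in(("scene",227,255,80),("top",299,170,80),("scene",318,185,60),("top",172,148,60)):
    im=cv2.imread(f"pics/{c}0.png");h=w*3//4
    T.append(cv2.resize(im[y-h//2:y+h//2,x-w//2:x+w//2],(400,300),interpolation=cv2.INTER_CUBIC))
cv2.imwrite("pics/crop1.png",np.vstack([np.hstack(T[:2]),np.hstack(T[2:])]))
for a,b in(((226,232),(303,164)),((188,247),(305,163)),((230,232),(305,163)),((224,232),(304,164)),((328,174),(166,132))):
    x,e=tri([("scene",a),("top",b)]);print(a,b,x.round(3),np.round(e,3))
E
```

```text
(226, 232) (303, 164) [ 0.57  -0.154  0.205] [0.001 0.001]
(188, 247) (305, 163) [ 0.543 -0.196  0.187] [0.046 0.046]
(230, 232) (305, 163) [ 0.576 -0.155  0.21 ] [0.006 0.006]
(224, 232) (304, 164) [ 0.569 -0.157  0.207] [0.001 0.001]
(328, 174) (166, 132) [0.679 0.204 0.132] [0.001 0.001]
```

View pics/crop1.png

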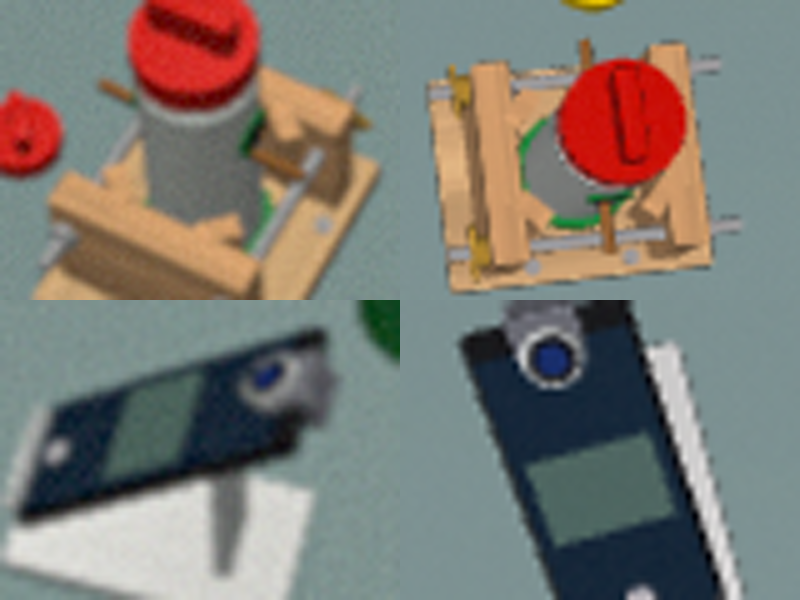

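The crop confirms the choice: the large red cap with its bar sits on the white feeder. Next I measure the bar direction, the cap axis, the lens and the phone yaw.

```bash
python3 - <<'E'
from h import *
T=[]
for c in("scene","top"):
    im=np.mean([arm.grab_frame(c).astype(float) for _ in range(4)],0)
    cv2.imwrite(f"pics/{c}1.png",im[:,:,::-1].clip(0,255).astype(np.uint8))
for c,x,y,w in(("scene",226,234,40),("top",303,164,40),("scene",316,184,56),("top",172,149,60)):
    im=cv2.imread(f"pics/{c}1.png");h=w*3//4;x0=x-w//2;y0=y-h//2
    t=cv2.resize(im[y0:y0+h,x0:x0+w],(400,300),interpolation=cv2.INTER_CUBIC);s=400/w
    T.append(t)
    L=cv2.createLineSegmentDetector(0).detect(cv2.cvtColor(t,cv2.COLOR_BGR2GRAY))[0][:,0]
    L=L[np.hypot(L[:,0]-L[:,2],L[:,1]-L[:,3])>70]
    print(c,x,y)
    for l in L:
        p=(l+.5)/s-.5+[x0,y0,x0,y0];print("  ",l.round().astype(int),p.round(1))
cv2.imwrite("pics/crop2.png",np.vstack([np.hstack(T[:2]),np.hstack(T[2:])]))
for c in("scene","top"):
    for n in("cap","lens"):
        for r in arm.masks_of(n,c)[:4]:
            m=r["mask"];e=cv2.minAreaRect(np.argwhere(m)[:,::-1].astype(np.float32));print(c,n,round(r["score"],2),np.round(r["position"],1),m.sum(),e)
E
```

```text
scene 226 234
   [263 281 136 281] [231.9 246.6 219.1 246.7]
   [315 222 257 276] [237.1 240.7 231.3 246.2]
top 303 164
   [329 193 260 295] [315.5 167.8 308.6 178.1]
   [259  30 330 103] [308.4 151.6 315.5 158.8]
   [150  35 236  28] [297.6 152.  306.2 151.3]
scene 316 184
   [314 162  21 238] [331.6 185.3 290.5 195.9]
   [ 56 111 348  25] [295.4 178.1 336.3 166.1]
   [ 18 223  57 111] [290.1 193.8 295.6 178.1]
   [  1 273 103 296] [287.7 200.8 302.  204.1]
   [268 186 249 287] [325.  188.5 322.5 202.7]
   [229 287 225 198] [319.6 202.7 319.1 190.3]
   [309 299 336 203] [330.9 204.4 334.6 190.9]
   [116 190 186 171] [303.8 189.2 313.6 186.5]
top 172 149
   [290 175 329 289] [185.1 152.8 190.9 169.9]
   [251  60 289 175] [179.2 135.5 184.9 152.9]
   [137 239  89 119] [162.1 162.4 155.  144.4]
   [155 235 272 203] [164.8 161.8 182.3 157. ]
   [244 123 126 155] [178.1 145.1 160.5 149.8]
scene cap 0.97 [223.3 233.6] 590 ((225.0, 235.0), (26.0, 26.0), 90.0)
scene cap 0.77 [262.9 301.8] 493 ((266.5, 301.5), (25.0, 23.0), 90.0)
scene cap 0.49 [191.2 252.8] 222 ((190.5, 252.0), (16.0, 15.0), 90.0)
scene lens 0.92 [313.  189.1] 1465 ((312.7353210449219, 185.55880737304688), (44.38401794433594, 44.86908721923828), 14.03624439239502)
top cap 0.73 [303.7 162.7] 528 ((302.5, 164.5), (25.0, 25.0), 90.0)
top cap 0.7 [296.6 213.8] 170 ((295.0, 214.5), (13.0, 14.0), 90.0)
top cap 0.6 [300.2 130.2] 358 ((297.5, 131.0), (20.0, 21.0), 90.0)
top lens 0.8 [172.3 149.9] 1412 ((172.88572692871094, 150.0587921142578), (53.246337890625, 29.621679306030273), 70.90650939941406)
```

View pics/crop2.png

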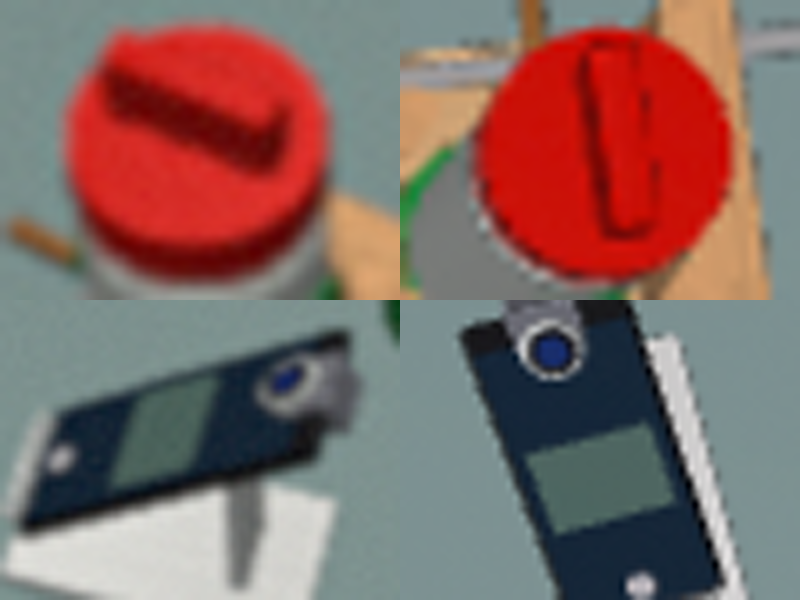

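Picture 4 shows the cap's bar running almost along world x (top view, from about (303,151) to (306,170)). The phone is tilted, with the lens glass at scene (328,174) and top (164,134.5).

```bash
python3 - <<'E'
from h import *
from scipy.optimize import brentq
def px(c,x,y,w,u,v):
    h=w*3//4;s=400/w;return ((u+.5)/s-.5+x-w//2,(v+.5)/s-.5+y-h//2)
S=lambda u,v:("scene",px(0,226,234,40,u,v)); Tp=lambda u,v:("top",px(0,303,164,40,u-400,v))
for f,a,b in((S,(108,65),(268,132)),(Tp,(593,52),(617,235)),(Tp,(634,45),(652,185)),(Tp,(588,47),(612,238))):
    A=atz(*f(*a),.233);B=atz(*f(*b),.233);d=B-A
    print("bar",A.round(4),B.round(4),np.degrees(np.arctan2(d[1],d[0])).round(1),np.linalg.norm(d).round(3))
# cap crown outline centre: red mask ellipse, z=.209 outer edge top
for o in([S(196,150),Tp(608,153)],): print(tri(o))
print("lens",tri([("scene",(328,174.05)),("top",(164.2,134.5))]))
t=np.radians(40)
def yaw(c,p,q,kind):
    n=np.cross(ray(c,p)[1],ray(c,q)[1])
    f=lambda y:n@(np.array([np.cos(t)*np.cos(y),np.cos(t)*np.sin(y),np.sin(t)]) if kind=="up" else np.array([-np.sin(y),np.cos(y),0]))
    ys=np.radians(np.arange(-90,91,1));r=[np.degrees(brentq(f,a,b)) for a,b in zip(ys,ys[1:]) if f(a)*f(b)<0]
    return np.round(r,1)
for c,l,k in(("scene",(331.6,185.3,290.5,195.9),"up"),("scene",(295.4,178.1,336.3,166.1),"up"),("scene",(303.8,189.2,313.6,186.5),"up"),("scene",(290.1,193.8,295.6,178.1),"ac"),
 ("top",(185.1,152.8,190.9,169.9),"up"),("top",(179.2,135.5,190.9,169.9),"up"),("top",(162.1,162.4,155,144.4),"up"),("top",(164.8,161.8,182.3,157),"ac"),("top",(178.1,145.1,160.5,149.8),"ac")):
    print(c,k,yaw(c,l[:2],l[2:],k))
for n,z,s,tp in(("tumbler",0,(209,208),(239,235)),): print(n,atz("top",tp,.05))
E
```

```text
bar [ 0.5518 -0.1645  0.233 ] [ 0.5944 -0.1602  0.233 ] 5.7 0.043
bar [ 0.5908 -0.1479  0.233 ] [ 0.5452 -0.1518  0.233 ] -175.1 0.046
bar [ 0.5923 -0.1581  0.233 ] [ 0.5574 -0.161   0.233 ] -175.3 0.035
bar [ 0.5921 -0.1468  0.233 ] [ 0.5445 -0.1506  0.233 ] -175.4 0.048
(array([ 0.57037182, -0.15654666,  0.20106387]), [np.float64(0.0005034194344034435), np.float64(0.0005034194344034759)])
lens (array([0.67568765, 0.21132314, 0.12156063]), [np.float64(0.0003002305696888124), np.float64(0.000300230569688732)])
scene up [13.5]
scene up [-89.1  14. ]
scene up [14.5]
scene ac [13.9]
top up [13.9]
top up [13.9]
top up [14.3]
top ac [14.1]
top ac [13.8]
tumbler [0.39218436 0.0127124  0.05      ]
```

The estimates agree: cap axis ≈ (0.570, −0.156), bar azimuth +5°, lens ≈ (0.676, 0.211, 0.122) and phone yaw 14°. I now move above the cap.

>>> jog_arm --motion '[0,0,-0.04,0,0,0,0.05,0.03,-0.02,-0.07,0,0,3,0.05,0.493,-0.299,-0.07,0,0,13.2,0.05,0.493,-0.299,-0.07,0,0,13.2,0.05,0.493,-0.299,-0.07,0,0,13.2,0.05,0.493,-0.299,-0.07,0,0,13.2,0.05,0.493,-0.299,-0.07,0,0,13.2,0.05,0.493,-0.299,-0.07,0,0,13.2,0.05]'

```text
clock: 2.6
tool_pos: [0.4127, -0.3382, 0.3015]
tcp_rot: [[0.996, 0.087, 0.0], [0.087, -0.996, -0.0], [0.0, 0.0, -1.0]]
force: [0.0, -0.5, -0.1]
finger_gap: 0.0497
gripper_force: 0.0
```

```bash
cat > to.py <<'E'
from h import *
from scipy.spatial.transform import Rotation as Ro
def to(p,R):
    s=arm.read_state();T=np.array(s["tcp_rot"])
    print("t",round(s["clock"],2),"pos",np.round(s["tool_pos"],4),"q",np.round(s["q"],2),"gap",round(s["finger_gap"],4),"F",np.round(s["force"],1))
    print("shift",np.round(T.T@(np.array(p)-s["tool_pos"]),4),"turn",np.round(Ro.from_matrix(T.T@R).as_rotvec(degrees=True),2))
def down(yaz):
    a=np.radians(yaz);y=np.array([np.cos(a),np.sin(a),0]);z=np.array([0,0,-1.]);return np.c_[np.cross(y,z),y,z]
E
python3 -c "
from to import *
to([.570,-.156,.30],down(-85))"
```

```text
t 2.6 pos [ 0.4127 -0.3382  0.3015] q [-0.8   0.3   1.47  0.    1.38  0.69] gap 0.0497 F [ 0.  -0.5 -0.1]
shift [ 0.1726 -0.1678  0.0015] turn [ 0.02 -0.02 -0.  ]
```

>>> jog_arm --motion '[0.172,-0.168,0,0,0,0,0.05,0.172,-0.168,0,0,0,0,0.05,0.172,-0.168,0,0,0,0,0.05,0.172,-0.168,0,0,0,0,0.05,0.172,-0.168,0,0,0,0,0.05,0.172,-0.168,0,0,0,0,0.05,0.172,-0.168,0,0,0,0,0.05]'

```text
clock: 3.3
tool_pos: [0.5686, -0.1568, 0.3011]
tcp_rot: [[0.996, 0.089, -0.0], [0.089, -0.996, -0.0], [-0.0, 0.0, -1.0]]
force: [0.1, -0.1, -0.4]
finger_gap: 0.0502
gripper_force: 0.0
```

```bash
python3 -c "
from to import *
to([.570,-.156,.255],down(-85))
for c in('scene','top'):
    im=arm.grab_frame(c); cv2.imwrite(f'pics/{c}2.png',im[:,:,::-1])
a=cv2.imread('pics/scene2.png')[195:255,186:266];b=cv2.imread('pics/top2.png')[134:194,263:343]
cv2.imwrite('pics/crop3.png',np.hstack([cv2.resize(i,(400,300),interpolation=cv2.INTER_CUBIC) for i in(a,b)]))
"
```

```text
t 3.3 pos [ 0.5686 -0.1568  0.3011] q [-0.37  0.38  1.33 -0.    1.42  1.11] gap 0.0502 F [ 0.1 -0.1 -0.4]
shift [ 0.0015 -0.0007  0.0461] turn [0.   0.02 0.11]
```

View pics/crop3.png

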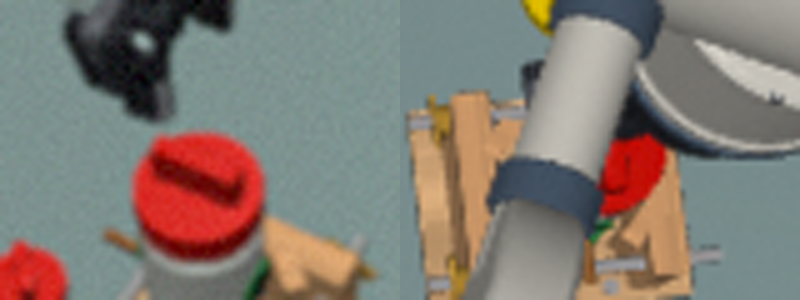

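The gripper stands clear above the cap, and in the scene view the bar is at about (225,230) between and below the fingers. I descend over the bar.

>>> jog_arm --motion '[0.0015,-0.0007,0.03,0,0,0,0.045,0.0015,-0.0007,0.05,0,0,0,0.04,0.0015,-0.0007,0.065,0,0,0,0.04,0.0015,-0.0007,0.078,0,0,0,0.04,0.0015,-0.0007,0.085,0,0,0,0.04,0.0015,-0.0007,0.085,0,0,0,0.04]'

```text
clock: 4.0
tool_pos: [0.5692, -0.1571, 0.2157]
tcp_rot: [[0.996, 0.086, -0.001], [0.086, -0.996, 0.0], [-0.001, -0.0, -1.0]]
force: [0.3, 0.1, -0.3]
finger_gap: 0.0397
gripper_force: 0.0
```

```bash
python3 -c "
from to import *
to([.570,-.156,.215],down(-85))
im=arm.grab_frame('scene');cv2.imwrite('pics/crop4.png',cv2.resize(im[195:255,186:266,::-1],(800,600),interpolation=cv2.INTER_CUBIC))
"
```

```text
t 4.0 pos [ 0.5692 -0.1571  0.2157] q [-0.37  0.46  1.45 -0.    1.23  1.11] gap 0.0397 F [ 0.3  0.1 -0.3]
shift [ 0.0009 -0.001   0.0007] turn [-0.03  0.06 -0.04]
```

View pics/crop4.png

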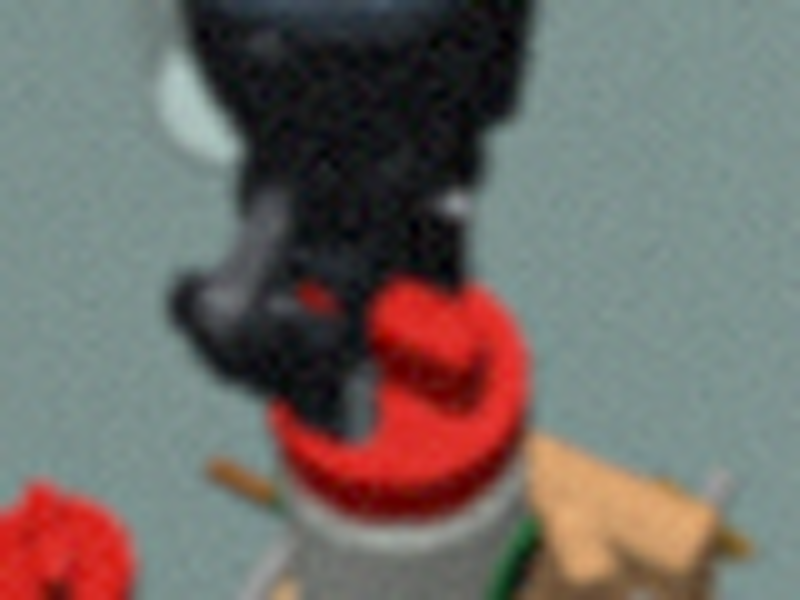

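```bash
python3 -c "
from to import *
f=lambda X:((proj('scene',X)-[186,195])*10).round()
for dx in(-.011,.011):
  for z in (.218,.224): print('tip',dx,z,f([.571+dx,-.177+dx*.09,z]))
for d in(-.023,.023): print('bar end top',f([.57+d*.996,-.156+d*.087,.233]), 'foot',f([.57+d*.996,-.156+d*.087,.209]))
print('crown c',f([.57,-.156,.209]))
"
```

```text
tip -0.011 0.218 [304. 391.]
tip -0.011 0.224 [302. 377.]
tip 0.011 0.218 [385. 427.]
tip 0.011 0.224 [384. 413.]
bar end top [303. 273.] foot [309. 329.]
bar end top [473. 346.] foot [476. 401.]
crown c [392. 365.]
```

>>> jog_arm --motion '[0.001,-0.001,0,0,0,0,0.025,0.001,-0.001,0,0,0,0,0.012,0.001,-0.001,0,0,0,0,0.004,0.001,-0.001,0,0,0,0,0.004,0.001,-0.001,0,0,0,0,0.004]'

```text
clock: 4.55
tool_pos: [0.5711, -0.1556, 0.2172]
tcp_rot: [[0.996, 0.088, 0.001], [0.088, -0.996, -0.0], [0.001, 0.001, -1.0]]
force: [-0.3, 0.5, 5.4]
finger_gap: 0.0103
gripper_force: 58.9
```

The grip is on the bar. I start the anticlockwise twist (−z about the tool).

>>> jog_arm --motion '[0,0,-0.001,0,0,-4,0.004,0,0,-0.001,0,0,-10,0.004,0,0,-0.001,0,0,-16,0.004,0,0,-0.001,0,0,-22,0.004,0,0,-0.001,0,0,-28,0.004,0,0,-0.001,0,0,-28,0.004]'

```text
clock: 5.15
tool_pos: [0.5709, -0.1556, 0.2177]
tcp_rot: [[0.837, 0.547, 0.001], [0.547, -0.837, -0.0], [0.0, 0.0, -1.0]]
force: [-1.0, 0.2, -0.2]
finger_gap: 0.0105
gripper_force: 58.5
```

```bash
python3 -c "
from to import *
to([.570,-.156,.215],down(5)); print(arm.read_state()['torque'])"
```

```text
t 5.15 pos [ 0.5709 -0.1556  0.2177] q [-0.37  0.46  1.45 -0.    1.23  0.63] gap 0.0105 F [-1.   0.2 -0.2]
shift [-0.001  -0.0001  0.0027] turn [ 4.000e-02 -0.000e+00 -6.187e+01]
[ 0.00545208  0.01789064 -0.00612249]
```

>>> jog_arm --motion '[0,0,0,0,0,-8,0.004,0,0,0,0,0,-16,0.004,0,0,0,0,0,-24,0.004,0,0,0,0,0,-32,0.004,0,0,0,0,0,-40,0.004,0,0,0,0,0,-48,0.004,0,0,0,0,0,-56,0.004,0,0,0,0,0,-62,0.004]'

```text
clock: 5.95
tool_pos: [0.571, -0.1557, 0.2176]
tcp_rot: [[-0.089, 0.996, 0.001], [0.996, 0.089, -0.0], [-0.001, 0.001, -1.0]]
force: [0.8, -1.4, -0.8]
finger_gap: 0.0105
gripper_force: 58.5
```

>>> jog_arm --motion '[0,0,0,0,0,0,0.004,0,0,0,0,0,0,0.004,0,0,-0.004,0,0,0,0.004,0,0,-0.008,0,0,0,0.004,0,0,-0.012,0,0,0,0.004,0,0,-0.012,0,0,0,0.004]'

```text
clock: 6.55
tool_pos: [0.5707, -0.1557, 0.23]
tcp_rot: [[-0.087, 0.996, 0.0], [0.996, 0.087, -0.0], [-0.0, 0.0, -1.0]]
force: [-0.5, -0.4, 0.1]
finger_gap: 0.0102
gripper_force: 58.9
```

```bash
python3 -c "
from to import *
to([.570,-.156,.30],down(5)); print(arm.read_state()['torque'])
im=arm.grab_frame('scene');cv2.imwrite('pics/crop5.png',cv2.resize(im[190:250,186:266,::-1],(640,480),interpolation=cv2.INTER_CUBIC))"
```

```text
t 6.55 pos [ 0.5707 -0.1557  0.23  ] q [-0.37  0.45  1.43 -0.    1.26 -0.45] gap 0.0102 F [-0.5 -0.4  0.1]
shift [-0.0003 -0.0007 -0.07  ] turn [ 0.03  0.02 -0.03]
[-0.00680776 -0.08202532 -0.05585289]
```

View pics/crop5.png

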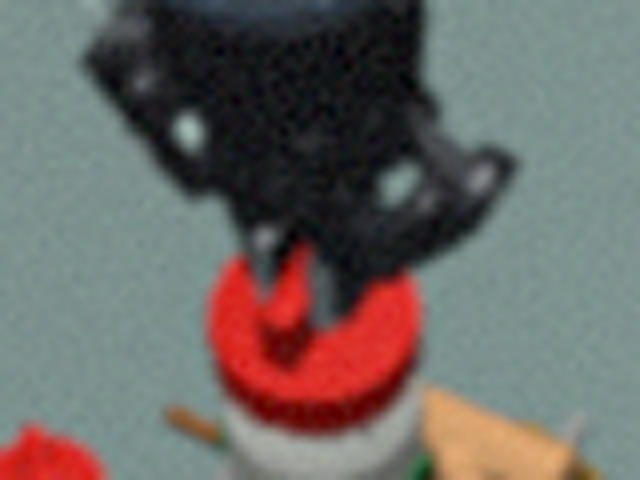

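The cap has turned a quarter (its bar now points at the camera) and it rises with no load. I lift it clear.

>>> jog_arm --motion '[0,0,-0.01,0,0,0,0.004,0,0,-0.02,0,0,0,0.004,0,0,-0.03,0,0,0,0.004,0,0,-0.05,0,0,0,0.004,0,0,-0.08,0,0,0,0.004,0,0,-0.11,0,0,0,0.004,0,0,-0.11,0,0,0,0.004]'

```text
clock: 7.3
tool_pos: [0.5721, -0.1561, 0.3443]
tcp_rot: [[-0.087, 0.996, 0.007], [0.996, 0.087, -0.003], [-0.003, 0.006, -1.0]]
force: [0.5, -0.7, -0.5]
finger_gap: 0.0104
gripper_force: 59.0
```

```bash
cat >> to.py <<'E'
LENS=np.array([.6757,.2113,.1235]);YAW=np.radians(14.0)
px_=np.array([np.cos(YAW),np.sin(YAW),0]);LZ=-np.sin(np.radians(40))*px_+np.cos(np.radians(40))*np.array([0,0,1])
def goal(h,d=.12):   # h: TCP height above cap origin
    z=-LZ;x=np.cross(px_,[0,0,-1.]);x/=np.linalg.norm(x);return LENS+LZ*(d+h),np.c_[x,np.cross(z,x),z]
E
python3 -c "
from to import *
im=arm.grab_frame('scene');cv2.imwrite('pics/scene6.png',im[:,:,::-1]);cv2.imwrite('pics/top6.png',arm.grab_frame('top')[:,:,::-1])
a=cv2.imread('pics/scene6.png');cv2.imwrite('pics/crop6.png',cv2.resize(a[150:270,180:340],(800,600),interpolation=cv2.INTER_CUBIC))
p,R=goal(.012);print(p,R.round(3));to(p+[0,0,.1],down(14));to(p,R)
print(proj('scene',arm.read_state()['tool_pos']))"
```

```text
[0.59337238 0.19077342 0.22461787] [[-0.242  0.743  0.624]
 [ 0.97   0.185  0.156]
 [ 0.     0.643 -0.766]]
t 7.4 pos [ 0.5709 -0.1556  0.3403] q [-0.37  0.36  1.27  0.    1.51 -0.45] gap 0.0102 F [-0.6 -0.5 -1.3]
shift [0.3431 0.0526 0.0155] turn [ 0.08  0.05 -9.  ]
t 7.4 pos [ 0.5709 -0.1556  0.3403] q [-0.37  0.36  1.27  0.    1.51 -0.45] gap 0.0102 F [-0.6 -0.5 -1.3]
shift [0.3432 0.0525 0.1155] turn [-39.83   3.19  -8.61]
[222.83927099 198.41547717]
```

View pics/crop6.png

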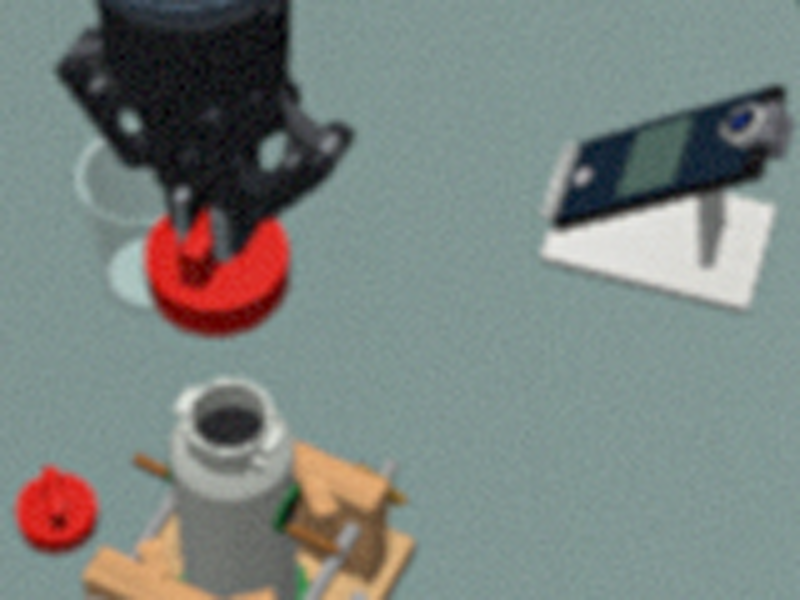

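The cap hangs clear below the gripper in the scene view, with its crown centre near (223,201). The neck is empty at (226,234) and the small red cap is untouched at (191,252). I carry the cap over toward the phone.

>>> jog_arm --motion '[0.03,0.005,0,0,0,0,0.004,0.07,0.012,0.002,0,0,-2,0.004,0.115,0.02,0.005,0,0,-4,0.004,0.16,0.027,0.008,0,0,-6,0.004,0.205,0.034,0.01,0,0,-7,0.004,0.25,0.04,0.012,0,0,-8,0.004,0.29,0.046,0.014,0,0,-9,0.004,0.32,0.05,0.015,0,0,-9,0.004]'

```text
clock: 8.2
tool_pos: [0.5917, 0.17, 0.323]
tcp_rot: [[-0.244, 0.97, -0.002], [0.97, 0.244, -0.0], [0.0, -0.002, -1.0]]
force: [1.1, -0.5, -1.2]
finger_gap: 0.0104
gripper_force: 58.9
```

>>> jog_arm --motion '[0.02,0,0,0,0,0,0.004,0.023,0,0,-3,0,0,0.004,0.023,0,0,-8,0,0,0.004,0.023,0,0,-14,0,0,0.004,0.023,0,0,-20,0,0,0.004,0.023,0,0,-26,0,0,0.004,0.023,0,0,-30,0,0,0.004,0.023,0,0,-30,0,0,0.004]'

```text
clock: 9.0
tool_pos: [0.5846, 0.1894, 0.3226]
tcp_rot: [[-0.242, 0.841, 0.483], [0.97, 0.21, 0.121], [0.0, 0.498, -0.867]]
force: [-1.5, -0.4, -1.4]
finger_gap: 0.0104
gripper_force: 59.0
```

```bash
python3 -c "
from to import *
p,R=goal(.012);to(p+.05*LZ,R)"
```

```text
t 9.0 pos [0.5846 0.1894 0.3226] q [ 0.21  0.19  1.69  0.03  0.74 -0.06] gap 0.0104 F [-1.5 -0.4 -1.4]
shift [-0.0008 -0.0499  0.0401] turn [-1.014e+01 -1.000e-02  0.000e+00]
```

>>> jog_arm --motion '[0,-0.01,0.005,-4,0,0,0.004,0,-0.025,0.015,-10.1,0,0,0.004,-0.001,-0.04,0.03,-10.1,0,0,0.004,-0.001,-0.05,0.04,-10.1,0,0,0.004,-0.001,-0.05,0.04,-10.1,0,0,0.004,-0.001,-0.05,0.04,-10.1,0,0,0.004]'

```text
clock: 9.6
tool_pos: [0.5655, 0.1835, 0.2648]
tcp_rot: [[-0.242, 0.743, 0.624], [0.97, 0.185, 0.156], [0.0, 0.643, -0.766]]
force: [0.4, 0.6, 0.5]
finger_gap: 0.0105
gripper_force: 59.0
```

```bash
python3 -c "
from to import *
p,R=goal(.012);to(p,R)
T=[]
for c,x,y in(('scene',300,160),('top',190,160)):
    im=np.mean([arm.grab_frame(c).astype(float) for _ in range(3)],0).clip(0,255).astype(np.uint8);cv2.imwrite(f'pics/{c}7.png',im[:,:,::-1])
    T.append(cv2.resize(im[y-60:y+60,x-40:x+40,::-1],(400,600),interpolation=cv2.INTER_CUBIC))
    print(c,'lens',[(r['position'],r['score']) for r in arm.landmark_of('lens',c)][:2],'cap',[(r['position'],r['score']) for r in arm.landmark_of('cap',c)][:4])
    print('expect',proj(c,LENS),proj(c,np.array(arm.read_state()['tool_pos'])-.012*LZ))
cv2.imwrite('pics/crop7.png',np.hstack(T))"
```

```text
t 9.6 pos [0.5655 0.1835 0.2648] q [ 0.2   0.22  1.97  0.12  0.26 -0.16] gap 0.0105 F [0.4 0.6 0.5]
shift [ 0.0003 -0.0037  0.0493] turn [ 0.03 -0.02  0.  ]
scene lens [([327.3, 176.2], 0.82)] cap [([263.4, 302.6], 0.78)]
expect [328.18701645 173.5897846 ] [295.82506031 132.58830016]
top lens [([165.0, 132.1], 0.84)] cap [([162.9, 162.6], 0.63), ([293.6, 211.5], 0.48)]
expect [164.13786276 134.40804229] [164.07604775 163.23287102]
```

View pics/crop7.png

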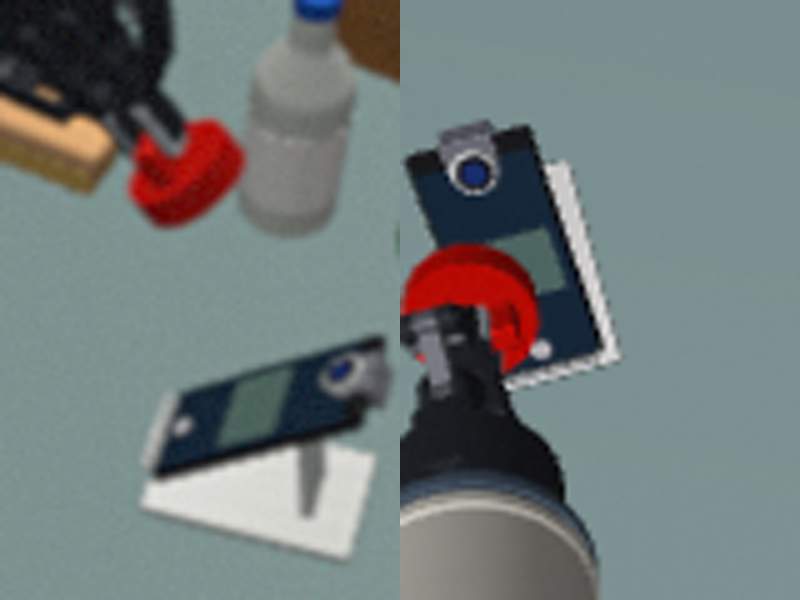

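The cap faces the lens from a distance, at scene (297,134), and the lens is still at scene (328,174) and top (164.5,134). I close in.

>>> jog_arm --motion '[0,-0.001,0.015,0,0,0,0.004,0,-0.003,0.03,0,0,0,0.004,0,-0.0037,0.042,0,0,0,0.004,0,-0.0037,0.049,0,0,0,0.004,0,-0.0037,0.049,0,0,0,0.004,0,-0.0037,0.049,0,0,0,0.004]'

```text
clock: 10.7
tool_pos: [0.5924, 0.1902, 0.2249]
tcp_rot: [[-0.242, 0.742, 0.625], [0.97, 0.185, 0.156], [0.0, 0.644, -0.765]]
force: [0.1, -1.4, -0.3]
finger_gap: 0.0103
gripper_force: 59.0
```

```bash
python3 - <<'E'
from to import *
from scipy.optimize import minimize
p,R=goal(.012);to(p,R)
s=arm.read_state();tp=np.array(s["tool_pos"]);T=np.array(s["tcp_rot"])
a=np.linspace(0,2*np.pi,90);cyl=np.array([[.032*np.cos(t),.032*np.sin(t),z] for t in a for z in(-.017,.004)])
F=np.diag([1,-1,-1])@np.eye(3)  # cap axes in tool: z opposite
res={}
for c in("scene","top"):
    im=np.mean([arm.grab_frame(c).astype(float) for _ in range(3)],0);cv2.imwrite(f"pics/{c}8.png",im[:,:,::-1].clip(0,255).astype(np.uint8))
    g=cv2.GaussianBlur(im,(0,0),.5);m=((g[:,:,0]>70)&(g[:,:,0]>2.2*g[:,:,1])&(g[:,:,0]>2.2*g[:,:,2])).astype(np.uint8)
    q=proj(c,tp-.012*LZ).round().astype(int);w=np.zeros_like(m);w[q[1]-26:q[1]+26,q[0]-26:q[0]+26]=1
    m*=w;n,l,st,_=cv2.connectedComponentsWithStats(m);k=1+np.argmax(st[1:,4]);m=(l==k)
    P=np.argwhere(m)[:,::-1];res[c]=P;print(c,m.sum(),P.min(0),P.max(0))
def sil(off,c):
    X=tp+(cyl@F.T+off)@T.T
    return np.array([proj(c,x) for x in X])
for c in res:
    S=sil(np.array([0,0,.012]),c);print(c,"model",S.min(0).round(1),S.max(0).round(1))
    h=cv2.convexHull(S.astype(np.float32));d=[cv2.pointPolygonTest(h,(float(x),float(y)),True) for x,y in cv2.convexHull(res[c].astype(np.int32))[:,0]]
    for (x,y),e in zip(cv2.convexHull(res[c].astype(np.int32))[:,0],d): print((int(x),int(y)),round(e,1),end=" ")
    print()
E
```

```text
t 10.7 pos [0.5924 0.1902 0.2249] q [ 0.2   0.32  1.96  0.19  0.16 -0.22] gap 0.0103 F [ 0.1 -1.4 -0.3]
shift [0.0003 0.0006 0.0009] turn [ 0.09 -0.01  0.01]
scene 297 [295 137] [316 156]
top 327 [152 141] [177 165]
scene model [294.2 135.8] [317.8 158.1]
(316, 146) 1.5 (315, 148) 1.5 (309, 154) 1.5 (305, 156) 1.6 (300, 156) 1.3 (295, 151) 0.6 (295, 148) 0.5 (296, 140) -3.1 (306, 137) 0.3 (311, 137) 1.1 (314, 140) 1.1 (316, 143) 1.4 
top model [151.2 140.3] [177.6 167. ]
(177, 156) 0.6 (176, 160) 0.6 (175, 162) 0.3 (172, 165) 0.0 (171, 165) 0.5 (152, 153) 0.7 (152, 149) 0.3 (153, 147) 0.5 (156, 143) 0.1 (158, 142) 0.3 (162, 141) 0.5 (165, 141) 0.6 (169, 142) 0.8 (171, 143) 0.8 (174, 146) 1.2 (176, 150) 1.1 (177, 155) 0.6
```

>>> jog_arm --motion '[0,0.001,0,0,0,0,0.004,0,0.001,0,0,0,0,0.004,0,0.001,0,0,0,0,0.004,0,0.001,0,0,0,0,0.004,0,0.001,0,0,0,0,0.004,0,0.001,0,0,0,0,0.004]'

```text
clock: 11.6
tool_pos: [0.5932, 0.1904, 0.2254]
tcp_rot: [[-0.242, 0.742, 0.625], [0.97, 0.185, 0.156], [-0.0, 0.644, -0.765]]
force: [0.6, -0.3, -0.6]
finger_gap: 0.0107
gripper_force: 59.0
```

```bash
python3 -c "
from to import *
p,R=goal(.012);to(p,R);print(np.abs(arm.read_state()['qd']).max())
T=[]
for c,x,y in(('scene',310,155),('top',190,160)):
    im=arm.grab_frame(c)
    T.append(cv2.resize(im[y-60:y+60,x-40:x+40,::-1],(400,600),interpolation=cv2.INTER_CUBIC))
cv2.imwrite('pics/crop9.png',np.hstack(T))"
```

```text
t 11.6 pos [0.5932 0.1904 0.2254] q [ 0.2   0.32  1.96  0.18  0.16 -0.22] gap 0.0107 F [ 0.6 -0.3 -0.6]
shift [ 0.0003 -0.0003  0.0007] turn [ 0.1  -0.    0.01]
0.0018581663508580315
```

View pics/crop9.png

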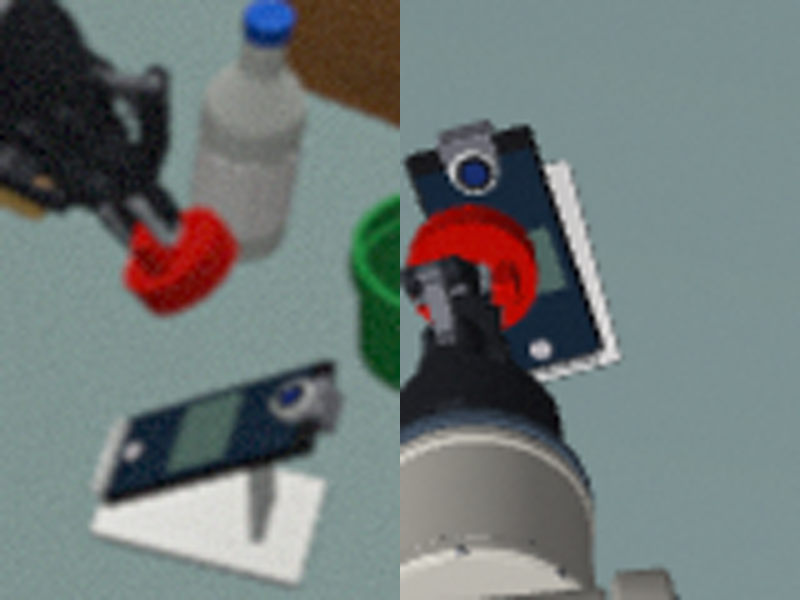

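The cap is held square to the lens axis at scene (306,147), with the phone unmoved (lens still at scene (328,174)) and everything clear. I hand the job in.

```bash
python3 -c "
from station import arm
print(arm.sign_off())"
```

```text
the job is handed in; nothing more can be done
None
```

I gave the red cap its quarter turn, lifted it off the feeder, and handed in with it held still at my measured 12 cm in front of the lens, underside facing it; the phone and its neighbours in the last close-up looked unmoved.

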